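# Scrap the broken lorry casting through the sprung flap

## Task

One of the two model-lorry castings on top of the scrap box has lost its cab. Slide that broken one, without lifting it, along the deck until it lies wholly on the shut flap, then press the sprung flap down and hold it open until the casting has dropped into the box; let the flap close again. Leave the sound casting and the things on the bench undisturbed.

Things in the scene. Friction and masses are not known exactly. Their poses are not given: they have to be found in the camera images.
- scrap_box: Closed plywood scrap box fixed to the bench, 240 (x) x 500 (y) x 220 high, with a flat grey deck without rims, turned up to 0.25 rad. Origin: centre of its underside; z up, x away from the robot, y along its length. Deck top at z = 220 mm, inner floor at 10 mm. One casting stands on the deck at each end of the box (near y = +165 and -165 mm); either may be the broken one.
- slot (a point): Centre of the slot in the deck, at deck-top height, 25 mm to +x of the box's centre; axes as the box. The slot is 130 (x) x 170 (y) mm and is filled by the flap, whose top is flush with the deck.
- flap_hinge (a point): Middle of the flap's hinge line, at deck-top height, on the slot's +x edge (the edge away from the robot), 65 mm from the slot's centre; the hinge line runs along the box's y, marked by three small steel knuckles that stand 3 mm above the deck.
- flap (a joint): Bare aluminium flap, 126 mm from hinge to free edge (nearest the robot), 165 wide, 4 thick. 0 = shut, flush; grows in rad as it swings down into the box; stop at 1.15. Spring: about 0.4 N m at 0, 0.65 at 1 rad: it bears a casting unopened; pressed 40 to 50 mm from the hinge it takes 6 to 20 N. Held at 0.7 to 1 rad for a second, a casting on it slides off the free edge. Springs shut when let go.
- reject: The broken casting, grey resin, 90 (x) x 56 (y) mm, about 0.14 kg: a solid slab 26 mm high with upright flanks; remains of a load bed rise to 42 mm at its -x end, its +x end is bare but for a torn stub under 36 mm high. Origin: centre of its underside. It starts with its long x axis across the box (along the box's x), within 0.15 rad.
- sound: The sound casting, same resin and same 90 x 56 mm slab, but with a whole load bed and a block-shaped cab at its +x end, 60 mm high overall, about 0.16 kg. Origin: centre of its underside. To be left where it is.
- jar_a: Paint jar with black cap, 52 mm diameter, 65 mm high, on the bench left of the box; origin: centre of its underside.
- jar_b: Bigger jar with white cap, 64 mm diameter, 95 mm high, on the bench left of the box; origin: centre of its underside.
- sanding_block: Cork sanding block, 100 x 60 x 30 mm, on the bench right of the box; origin: centre of its underside.

How it is judged:
On the way, in this order (a step that is already met when the one before it is completed fails the run):
1. the broken casting lies wholly on the shut flap (y of reject in the frame of slot between -0.056 and 0.056 m and z of reject in the frame of slot between -0.02 and 0.012 m and value of joint flap below 0.15 rad), for 0.2 s.
2. the broken casting drops through while the flap is held open (z of reject in the frame of slot below -0.07 m and value of joint flap above 0.4 rad and x of reject in the frame of scrap_box between -0.12 and 0.12 m and y of reject in the frame of scrap_box between -0.25 and 0.25 m).
At the end, for the whole second after the job is handed in: The broken casting lies at rest within the scrap box's walls, its origin at least 100 mm below the deck; the flap is shut (under 0.1 rad); the sound casting still stands upright on the deck within 20 mm of where it was; the jars stand upright (z of reject in the frame of slot below -0.1 m and linear speed of reject below 0.03 m/s and value of joint flap below 0.1 rad and distance of sound from where it was at the start of the episode below 0.02 m and angle between sound's own z axis and vertical below 0.1 rad and angle between each of jar_a, jar_b's own z axis and vertical below 0.2 rad and x of reject in the frame of scrap_box between -0.12 and 0.12 m and y of reject in the frame of scrap_box between -0.25 and 0.25 m); the robot touches nothing.
It fails at once if the broken casting is lifted more than 25 mm off the deck (z of reject in the frame of slot above 0.025 m).
It fails at once if the sound casting is moved more than 20 mm (distance of sound from where it was at the start of the episode above 0.02 m).
It fails at once if a jar or the sanding block is moved more than 30 mm (distance of any of jar_a, jar_b, sanding_block from where it was at the start of the episode above 0.03 m).
It also fails if it takes over 45 s, if anything falls off the work surface, if the arm or the gripper's body presses on something with over 40 N, if the wrist force passes 120 N, or if a joint passes its speed limit or range.

## Robot

A 7-joint arm with a two-finger parallel gripper is mounted at the origin on the work surface. World frame = base frame: x ahead of the robot, y to its left, z up, the work surface at z = 0. Lengths are in m, angles in rad, forces in N, time in s.
With the tool pointing down it reaches from about 0.4 to 0.875 m from the base axis. Payload 19.3 kg.
Tool frame: the origin (TCP) lies midway between the tips of the shut fingers; the grasp point (between the pads) lies 19 mm behind it; z points along the fingers, y is the direction in which the jaws open and shut (so a half turn about z gives the same grasp; the last joint's range is limited). The gripper opens to 85 mm and grips with 20 to 120 N. Pads are 22 mm wide; open, the fingers measure 114 mm over their backs; the gripper's body (76 mm by 85 mm) begins 54 mm behind the grasp point. The pads swing forward as they close: fully open they stand 13 mm farther back than shut.
Start: joints at [-1.172, 0.521, -0.036, 1.599, 0.021, 1.021, -0.113], TCP at [0.282, 0.558, 0.231] pointing down, gripper open.
Joint ranges: [-2.91, 2.91], [-0.3, 2.13], [-1.5, 1.42], [0.17, 2.43], [-1.26, 4.41], [0.16, 1.93], [-2.52, 2.52]. Speed limits (rad/s): [1.89, 1.89, 2.39, 2.39, 3.01, 3.01, 3.01].

## Interface

Orientations are given as [roll, pitch, yaw] about the fixed x, y, z axes, in that order (R = Rz(yaw) Ry(pitch) Rx(roll)).
In Python, from rig import env gives the robot as it stands. Calls block until the motion is done:
- env.goto(position, orientation): joint-space move of the TCP to a pose.
- env.line_to(position, vel=0.15, frame=None, force_limit=None): straight line of the TCP; frame=None keeps the orientation; vel is the mean speed in m/s. With force_limit (N) it stops when the force on the tool has changed by that much, and returns True; else False.
- env.movej(angles): joint-space move.
- env.gripper_to(opening, force=None): finger opening in m; force is the grip in N (None keeps the last); returns when the fingers have stopped.
- env.hold(seconds).
- env.inverse_kinematics(position, orientation): joint angles nearest the present ones, or None.
- env.get_image(name): name is "side" or "top" or "wrist"; returns a dict with "img" (420x560x3 uint8, red, green, blue), "range_z" (420x560 float32, m along the optical axis (not along the pixel's ray), 0 where there is no reading), "vfov" (degrees; the focal length in pixels is half the picture's height over the tangent of half this angle, whatever the lens; pixels are square), "cx", "cy" (the principal point, pixels), "D" ([k1, k2, p1, p2, k3] as OpenCV has them; the pictures are not rectified), "rvec" (rotation vector, rad) and "tvec" (3), from world to camera coordinates, as OpenCV has them. Camera axes: x right, y down, z forward; pixel columns grow to the right and rows downward; lengths in m; the calibration is good to about 2 mm. A picture is of the moment at which its call begins.
A pose or a line that the arm cannot do raises env.IKError and nothing moves.
- env.sign_off(): hands the job in, once; it reports no verdict.
Trained networks look in the newest picture that a camera, given by its name, has taken for a name from the list of things; names that differ only in an ending like _2 or _b are one class to them, and where a whole thing is asked for, a point or a joint stands for the part that bears it (a point fixed in the world has none). Each returns a list of dicts, best first, with "conf" (0 to 1); they miss things now and then, are a little off and sometimes report something else, mostly with a low value. They report only what shows in the picture. A call takes as long as a camera call.
- env.search_frame(name, camera): "location" ([column, row] in pixels, amid what is visible of it).
Readings, each from a call of its own:
- env.read_t(): time.
- env.read_joint_positions(): joint angles.
- env.read_qd(): joint speeds.
- env.read_effort(): joint torques, N m.
- env.read_eef_pos(): TCP position.
- env.read_tcp_rot(): TCP orientation.
- env.read_contact_force(): force on the tool from outside, world axes, zero at the start.
- env.read_ft_torque(): the same for the moment, N m.
- env.read_grip_width(): finger opening in m.
Only numpy, scipy, OpenCV 4.12 (cv2) and the standard library are available. Lean on these libraries where they do the work, as an engineer would, in place of code of your own. Each camera call takes 0.05 s, during which the arm holds its last target.

## Working session

There is one attempt and no reset: what is moved stays moved. The work goes in short steps, each a Python script; the robot and the scene stay as the last script left them, time stands still between calls to the robot, and variables do not carry over. Pictures are saved under pics/ and viewed, and the job is handed in when it is done.

```bash
mkdir -p pics; ls; cat > h.py <<'E'
import numpy as np, cv2
from rig import env
def K(d):
    f=d["img"].shape[0]/2/np.tan(np.radians(d["vfov"])/2)
    return np.array([[f,0,d["cx"]],[0,f,d["cy"]],[0,0,1.]])
def world(d,px,z=None):
    """pixels -> world, by range, or by plane z"""
    px=np.atleast_2d(np.array(px,float))
    n=cv2.undistortPoints(px[:,None],K(d),np.array(d["D"],float)).reshape(-1,2)
    r=np.c_[n,np.ones(len(n))]
    R=cv2.Rodrigues(np.array(d["rvec"],float))[0]; t=np.array(d["tvec"],float).ravel()
    c=-R.T@t; w=r@R
    if z is None:
        s=d["range_z"][px[:,1].round().astype(int),px[:,0].round().astype(int)]
    else: s=(z-c[2])/w[:,2]
    return c+w*s[:,None]
def cloud(d):
    h,w=d["range_z"].shape
    u,v=np.meshgrid(np.arange(w),np.arange(h))
    P=world(d,np.c_[u.ravel(),v.ravel()]).reshape(h,w,3)
    P[d["range_z"]==0]=np.nan
    return P
def proj(d,p):
    return cv2.projectPoints(np.atleast_2d(np.array(p,float)),np.array(d["rvec"],float),np.array(d["tvec"],float),K(d),np.array(d["D"],float))[0].reshape(-1,2)
def save(d,n): cv2.imwrite("pics/"+n+".png",d["img"][:,:,::-1])
E
python3 - <<'E'
from h import *
for c in ["side","top","wrist"]:
    d=env.get_image(c); save(d,c+"0"); np.savez("d_"+c,**d)
    for n in ["reject","sound","slot","flap","flap_hinge","scrap_box","jar_a","jar_b","sanding_block"]:
        try: print(c,n,[(np.round(x["location"]).tolist(),round(x["conf"],2), world(d,x["location"])[0].round(3).tolist()) for x in env.search_frame(n,c)[:3]])
        except Exception as e: print(c,n,e)
print(env.read_t(),env.read_eef_pos(),env.read_tcp_rot())
E
```

```text
pics
side reject [([339.0, 210.0], 0.9, [0.578, 0.182, 0.245])]
side sound [([226.0, 204.0], 0.69, [0.601, -0.126, 0.273])]
side slot [([285.0, 233.0], 0.56, [0.647, 0.037, 0.217])]
side flap [([284.0, 209.0], 0.9, [0.559, 0.031, 0.219])]
side flap_hinge [([284.0, 234.0], 0.96, [0.651, 0.033, 0.219])]
side scrap_box [([283.0, 234.0], 0.97, [0.65, 0.03, 0.218]), ([224.0, 203.0], 0.41, [0.601, -0.13, 0.278])]
side jar_a [([405.0, 229.0], 0.84, [0.458, 0.431, 0.044]), ([431.0, 256.0], 0.83, [0.59, 0.48, 0.073])]
side jar_b [([405.0, 229.0], 0.84, [0.458, 0.431, 0.044]), ([431.0, 256.0], 0.83, [0.59, 0.48, 0.073])]
side sanding_block [([147.0, 230.0], 0.77, [0.49, -0.434, 0.027]), ([337.0, 208.0], 0.73, [0.572, 0.176, 0.246]), ([282.0, 232.0], 0.55, [0.642, 0.026, 0.218])]
top reject [([220.0, 184.0], 0.68, [0.559, 0.192, 0.242])]
top sound [([328.0, 180.0], 0.8, [0.565, -0.141, 0.242]), ([275.0, 197.0], 0.65, [0.519, 0.025, 0.214])]
top slot [([277.0, 199.0], 0.8, [0.513, 0.018, 0.217])]
top flap []
top flap_hinge [([274.0, 198.0], 0.66, [0.515, 0.026, 0.219])]
top scrap_box [([273.0, 195.0], 0.6, [0.526, 0.031, 0.218])]
top jar_a [([142.0, 192.0], 0.81, [0.562, 0.485, 0.096])]
top jar_b [([142.0, 192.0], 0.81, [0.562, 0.485, 0.096])]
top sanding_block [([407.0, 219.0], 0.61, [0.459, -0.445, 0.03]), ([273.0, 194.0], 0.4, [0.527, 0.031, 0.219])]
wrist reject []
wrist sound [([92.0, 408.0], 0.24, [0.419, 0.232, 0.07])]
wrist slot [([93.0, 408.0], 0.9, [0.417, 0.234, 0.071])]
wrist flap []
wrist flap_hinge [([93.0, 407.0], 0.84, [0.418, 0.233, 0.069])]
wrist scrap_box [([94.0, 408.0], 0.56, [0.418, 0.235, 0.071])]
wrist jar_a [([245.0, 335.0], 0.68, [0.414, 0.443, 0.054])]
wrist jar_b [([245.0, 335.0], 0.68, [0.414, 0.443, 0.054])]
wrist sanding_block []
1.5 [0.28239968 0.55755701 0.23131085] [-3.14158570e+00  6.60336791e-06  2.67278959e+00]
```

View pics/side0.png

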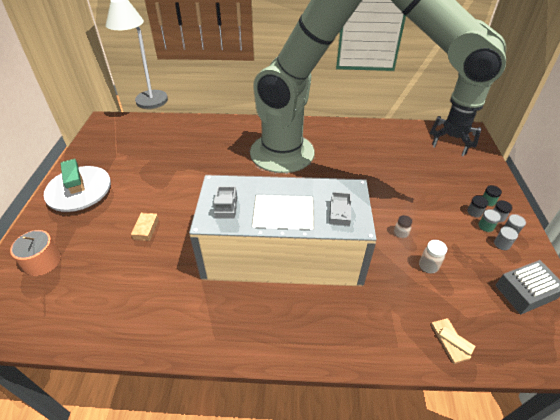

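View pics/top0.png

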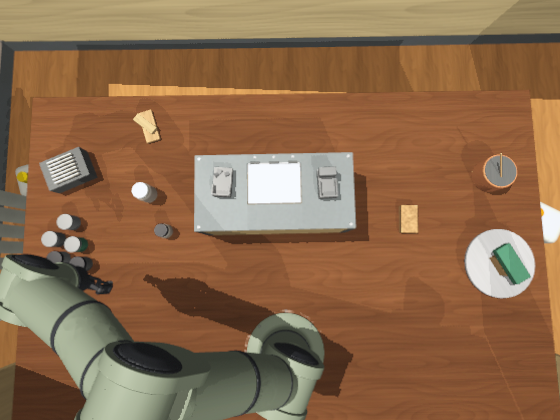

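```bash
python3 - <<'E'
import numpy as np
from h import *
for c in ["side","top"]:
    d=dict(np.load(f"d_{c}.npz")); P=cloud(d); Q=P.reshape(-1,3); Q=Q[~np.isnan(Q[:,0])]
    # deck
    m=(abs(Q[:,2]-.219)<.006)&(Q[:,0]>.3)&(Q[:,0]<.8)&(abs(Q[:,1]-.03)<.33)
    r=cv2.minAreaRect(Q[m][:,:2].astype(np.float32)*1000); print(c,"deck",r,np.median(Q[m][:,2]))
    for lo,hi,n in ((.08,.3,"left"),(-.25,-.03,"right")):
        m=(Q[:,2]>.232)&(Q[:,2]<.32)&(Q[:,1]>lo)&(Q[:,1]<hi)&(Q[:,0]>.4)&(Q[:,0]<.72)
        S=Q[m]
        r=cv2.minAreaRect(S[:,:2].astype(np.float32)*1000); print(n,len(S),r,"top",np.percentile(S[:,2],99),"ctr",S.mean(0))
E
```

```text
side deck ((539.9197998046875, 26.885955810546875), (247.32330322265625, 502.76629638671875), 0.34281057119369507) 0.21845596432361858
left 612 ((568.6060791015625, 185.34136962890625), (55.98017883300781, 94.44889068603516), 86.10330200195312) top 0.2621648341364677 ctr [0.56867917 0.18548198 0.24601146]
right 634 ((559.0283813476562, -136.35784912109375), (94.83900451660156, 55.43529510498047), 2.898996114730835) top 0.2807179066354509 ctr [ 0.57052852 -0.1345732   0.25757061]
top deck ((539.3931884765625, 27.329925537109375), (241.39523315429688, 500.3093566894531), 0.2944321036338806) 0.21858281600459217
left 558 ((566.4606323242188, 185.6887664794922), (56.26669692993164, 90.30075073242188), 86.08207702636719) top 0.26241161297690374 ctr [0.56504309 0.18562025 0.24613376]
right 591 ((557.01123046875, -135.8791046142578), (89.65201568603516, 56.05405044555664), 2.583451747894287) top 0.2822578623548905 ctr [ 0.55695089 -0.13526177  0.25580944]
```

The side view shows the low, cab-less casting at (340,209), which is the left one at world y≈0.186, with its top 43 mm above the deck. The sound one is at (225,203) with its top 62 mm above the deck. The top view shows the white flap at columns 248–300, rows 163–204. The two views agree to about 2 mm.

Next I'll check the slot, then grip the casting's flanks from above.

```bash
python3 - <<'E'
from h import *
for c in ["top","side"]:
    d=dict(np.load(f"d_{c}.npz")); P=cloud(d)
    g=d["img"].min(2); m=(g>225)&(abs(P[:,:,2]-.219)<.01)&(abs(P[:,:,1]-.03)<.12)
    print(c,cv2.minAreaRect(P[m][:,:2].astype(np.float32)*1000))
yaw=np.radians(176.1); O=[np.pi,0,yaw]
p=env.read_eef_pos()
env.line_to([p[0],p[1],.40],vel=.3)
print(env.inverse_kinematics([.567,.1857,.40],O))
env.goto([.567,.1857,.36],O)
d=env.get_image("wrist"); save(d,"w1"); np.savez("d_w1",**d)
P=cloud(d);Q=P.reshape(-1,3);Q=Q[~np.isnan(Q[:,0])]
S=Q[(Q[:,2]>.232)&(Q[:,2]<.30)&(Q[:,1]>.1)&(Q[:,1]<.26)&(Q[:,0]>.48)&(Q[:,0]<.66)]
print(len(S),cv2.minAreaRect(S[:,:2].astype(np.float32)*1000),np.percentile(S[:,2],99) if len(S) else 0)
D=Q[(abs(Q[:,2]-.219)<.006)];print("deck",np.median(D[:,2]))
print(env.read_t(),env.read_eef_pos(),env.read_tcp_rot(),env.read_grip_width())
E
```

```text
top ((576.0238037109375, 26.306915283203125), (162.81399536132812, 147.25454711914062), 89.8348159790039)
side ((537.71826171875, 30.07281494140625), (237.26589965820312, 239.51171875), 0.04989992082118988)
[-0.50781818  0.35338844  0.13136185  1.43875786 -0.04644983  1.35247495
  1.12830695]
8288 ((566.5564575195312, 185.50125122070312), (57.08168029785156, 90.3629379272461), 86.26641082763672) 0.2638117250869361
deck 0.22108493787670858
3.975 [0.56666972 0.1868014  0.35988294] [ 3.14137363e+00 -2.95421694e-04  3.07484889e+00] 0.08557359222733932
```

View pics/w1.png

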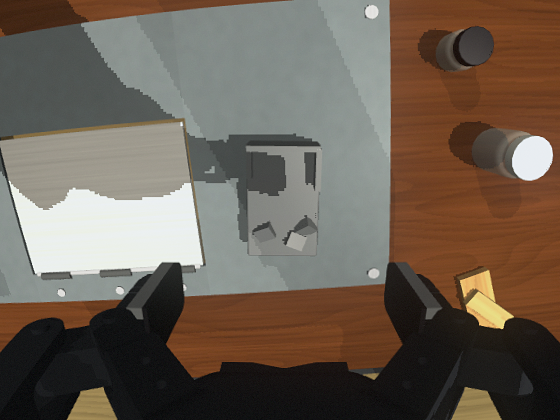

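The wrist view shows the whole flap, with corners near (2,137), (183,121), (203,265) and (36,273). The hinge knuckles are on the bottom (+x) side. The broken casting is at (285,200), with its stub towards +x and no cab. I'll check the flap corners, then grip and drag.

```bash
python3 - <<'E'
from h import *
d=dict(np.load("d_w1.npz")); print(world(d,[[2,139],[183,123],[203,264],[36,273]],z=.22).round(4))
O=env.read_tcp_rot()
print(env.line_to([.5665,.1856,.262],vel=.15))
print(env.line_to([.5665,.1856,.2235],vel=.05,force_limit=6), env.read_eef_pos(), env.read_contact_force())
env.gripper_to(.05,force=20)
print(env.read_grip_width(),env.read_eef_pos(),env.read_contact_force(),env.read_t())
d=env.get_image("side"); save(d,"s2")
E
```

```text
[[ 0.5011 -0.053   0.22  ]
 [ 0.5026  0.1096  0.22  ]
 [ 0.6272  0.1096  0.22  ]
 [ 0.6282 -0.0549  0.22  ]]
False
False [0.56667712 0.18561363 0.22377544] [-0.57786436  0.15746994  1.0276296 ]
0.05553482214858108 [0.56662011 0.18568687 0.22382103] [-0.98659546 -0.49119333  4.93069622] 6.0667
```

View pics/s2.png

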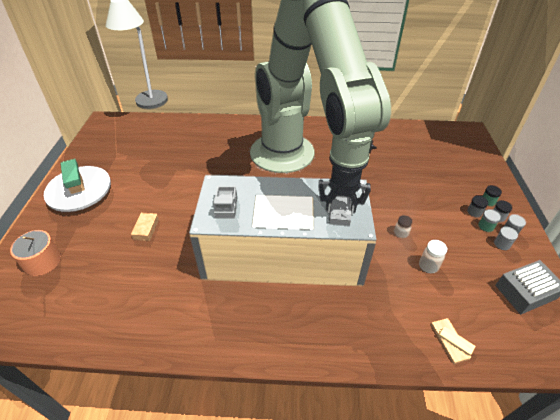

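The gripper (344,190) straddles the broken casting at (341,210). The fingers stopped at 55.5 mm, which matches the 56 mm slab. Now I'll drag it.

```bash
python3 - <<'E'
from h import *
env.line_to([.5665,.1856,.2242],vel=.05); print(env.read_contact_force())
print(env.line_to([.5645,.054,.2242],vel=.08,force_limit=25), env.read_eef_pos(), env.read_contact_force())
env.hold(.2); print(env.read_contact_force(),env.read_grip_width())
d=env.get_image("side"); save(d,"s3")
env.gripper_to(.085); env.hold(.3)
print(env.read_contact_force())
env.line_to([.5645,.054,.34],vel=.2)
d=env.get_image("wrist"); save(d,"w3")
P=cloud(d);Q=P.reshape(-1,3);Q=Q[~np.isnan(Q[:,0])]
S=Q[(Q[:,2]>.232)&(Q[:,2]<.275)&(Q[:,1]>-.05)&(Q[:,1]<.16)&(Q[:,0]>.48)&(Q[:,0]<.66)]
print(len(S),cv2.minAreaRect(S[:,:2].astype(np.float32)*1000),np.percentile(S[:,2],99))
print(env.read_t())
E
```

```text
[-0.19969856  0.44272861 -1.53119725]
False [0.56449388 0.05447037 0.22417902] [-0.52136052  0.34552921 -2.36984651]
[ 0.18958944  0.25682152 -2.13943264] 0.05539900077205096
[-0.45026348  0.27678328 -0.31659561]
9658 ((564.755859375, 54.05051803588867), (56.16980743408203, 90.48178100585938), 85.37052917480469) 0.2638514744323926
9.8917
```

View pics/w3.png

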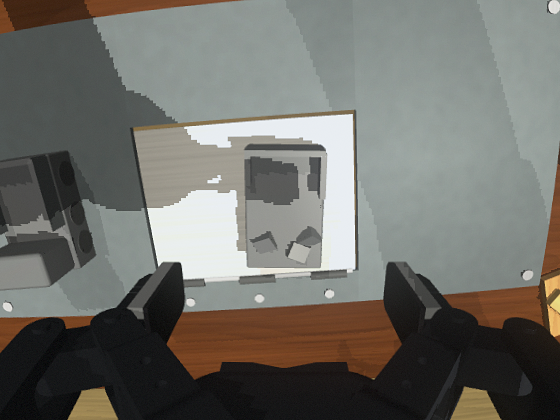

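The wrist view shows the casting (285,205) wholly on the shut flap (132–356 × 112–278), at slot y≈+0.026. The free strip of flap is on its left, the −y side, so I'll press there with the fingers shut, 45 mm from the hinge.

```bash
python3 - <<'E'
from h import *
env.line_to([.584,-.012,.30],vel=.2)
env.gripper_to(0)
env.line_to([.584,-.012,.235],vel=.15)
print(env.read_contact_force())
print(env.line_to([.584,-.012,.195],vel=.08,force_limit=60),env.read_eef_pos(),env.read_contact_force())
print(env.line_to([.584,-.012,.174],vel=.06,force_limit=60),env.read_eef_pos(),env.read_contact_force())
env.hold(1.2); print(env.read_contact_force(),env.read_t())
d=env.get_image("side"); save(d,"s4"); d=env.get_image("wrist"); save(d,"w4"); np.savez("d_w4",**d)
E
```

```text
[ 0.74993209 -0.28971454  0.55374798]
False [ 0.58396937 -0.01185485  0.19504147] [-4.042529    0.4150323   8.35644235]
False [ 0.58331956 -0.01181264  0.17375841] [-6.73691726  1.76200016  7.52667339]
[-7.30704555  1.39071509  7.38520586] 14.1417
```

View pics/w4.png

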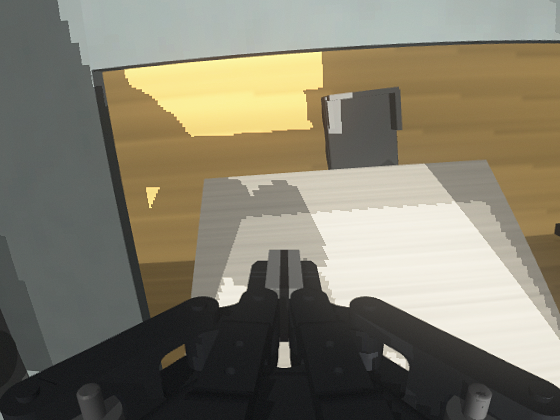

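View pics/s4.png

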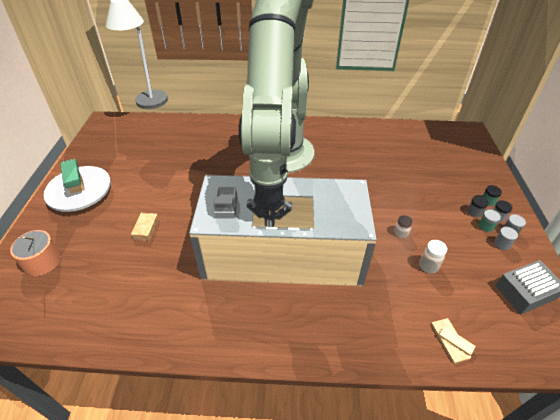

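The wrist view shows the open flap and the casting beyond its free edge at (362,128). I'll check its depth before letting the flap close.

```bash
python3 - <<'E'
from h import *
d=dict(np.load("d_w4.npz")); print(world(d,[[362,110],[362,130],[360,155],[340,115],[320,170],[450,170],[200,100]]).round(3))
env.hold(.3)
d=env.get_image("wrist"); print(world(d,[[362,110],[362,130],[360,155],[340,115]]).round(3))
E
```

```text
[[ 0.519  0.055  0.038]
 [ 0.534  0.054  0.038]
 [ 0.554  0.053  0.036]
 [ 0.522  0.037  0.037]
 [ 0.549  0.012  0.122]
 [ 0.553  0.085  0.127]
 [ 0.501 -0.078  0.012]]
[[0.519 0.055 0.038]
 [0.534 0.055 0.037]
 [0.554 0.053 0.038]
 [0.522 0.037 0.038]]
```

The casting lies flat on the box floor: its slab top is at 38 mm, which is 10 + 26 mm within error, and it isn't moving. The flap is at about 0.9 rad. I'll let it close.

```bash
python3 - <<'E'
from h import *
env.line_to([.584,-.012,.225],vel=.08)
env.line_to([.584,-.012,.38],vel=.2)
env.hold(.5)
d=env.get_image("wrist"); save(d,"w5")
P=cloud(d);Q=P.reshape(-1,3);Q=Q[~np.isnan(Q[:,0])]
S=Q[(Q[:,0]>.51)&(Q[:,0]<.61)&(Q[:,1]>-.03)&(Q[:,1]<.09)]; print("flap z",np.percentile(S[:,2],[1,50,99]))
d=env.get_image("top");P=cloud(d);Q=P.reshape(-1,3);Q=Q[~np.isnan(Q[:,0])]
d=env.get_image("side");save(d,"s5");P=cloud(d);Q=P.reshape(-1,3);Q=Q[~np.isnan(Q[:,0])]
m=(Q[:,2]>.232)&(Q[:,2]<.29)&(Q[:,1]>-.25)&(Q[:,1]<-.08)&(Q[:,0]>.4)&(Q[:,0]<.72)
print("sound",cv2.minAreaRect(Q[m][:,:2].astype(np.float32)*1000))
print(env.read_contact_force(),env.read_t())
E
```

```text
flap z [0.21984474 0.44615594 0.47840682]
sound ((559.517822265625, -136.48875427246094), (94.56358337402344, 56.30208206176758), 2.5481696128845215)
[-0.34959943 -0.10989472  0.4462871 ] 16.9583
```

View pics/s5.png

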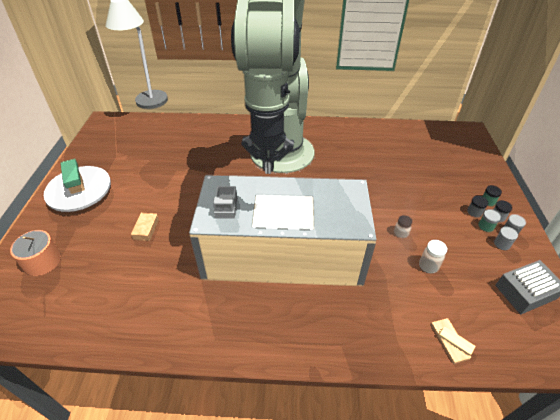

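View pics/w5.png

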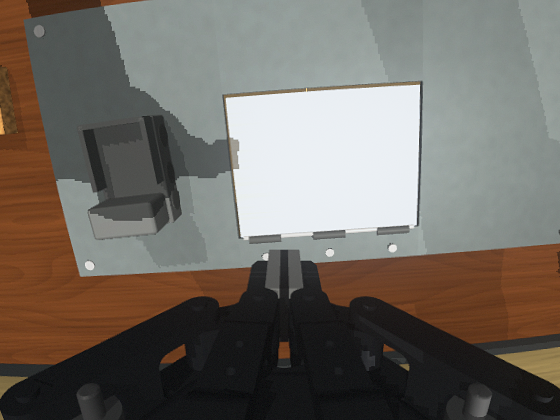

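The flap (225–420 × 82–238) is shut and flush: its lowest reading is 0.2198, at deck height. The sound casting (130,178) hasn't moved, the jars are upright, and the arm is clear of everything.

```bash
python3 -c "
from rig import env
env.sign_off()"
```

```text
the job is handed in; nothing more can be done
```

The broken casting is in the scrap box, and I've handed the job in at about 17 s of the 45 s allowed; no verdict is reported.

**What I did:** The broken casting was the left one, at y≈+0.186. I gripped it by its flanks at 20 N and slid it along the deck onto the shut flap, about 26 mm to the +y side of the slot's centre. I then released it and pressed the flap beside it with shut fingers to about 0.9 rad. I held it there until the casting had slid off, then let the flap close.

**A possible slight lift:** I raised the tool about 0.4 mm before the slide to take off the downward pressure. The force reading suggests the grip then bore roughly the casting's weight, so it may have been fractionally lifted, far below the 25 mm limit.

**Last checks:**
- **Broken casting:** it lay still on the box floor, with its slab top at 38 mm. This was seen while the flap was open; it can't be seen now.
- **Flap:** it is shut and flush with the deck at 0.220 m.
- **Sound casting:** it stands within 1 mm of where it was in the side view.
- **Jars and sanding block:** they look unmoved in the final side picture. I judged this by eye rather than measuring it.
- **Robot:** it is clear of everything, and the contact force is about zero.

**Disagreements:** The network's "slot" and "flap_hinge" points were off, so I used the measured flap corners instead. The cameras' deck heights differed by about 2.5 mm, roughly the calibration error.

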